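Set a stick blank to the scribed line

TASK

Lay the dark rosewood stick blank flat on the plywood setting board with one end in the flared mouth between the two rails, and let go of it. Then slide it flat along the board, without lifting it, through the rails until its leading end just meets the line scribed across the board beyond them (there is no stop), and leave it there. Do not disturb the other things on the bench.

Things in the scene. Friction and masses are not known exactly. Their poses are not given: they have to be found in the camera images.
- rosewood_bar: Dark rosewood stick blank, a plain square bar 118 mm long, 16 wide, 15 high, about 85 g, both ends alike (either may lead). Origin: centre of its underside; its length lies along its own y (ends at y = +59 and -59 mm), z up. Starts on the bench to the right of the board, lengthwise roughly away from the robot.
- scribed_line (a point): Middle of the thin dark line (1.4 mm wide, 100 mm long) scribed across the setting board, at the height of the board's top. x = the direction in which the blank is pushed (level, along the board), y along the line, z up. With the leading end on the line, the blank's centre is at x = -59 mm and its tail at x = -118 mm, still behind the rails' mouth.
- setting_board: Fixed plywood board 260 x 110 x 10 mm on the bench, with two rails and no stop. Origin: centre of its underside; axes as the line's, which lies at x = +85 mm; top at z = 10 mm. It spans x = -130 to 130, y = -55 to 55 mm. The board is bare behind x = -20 mm and beyond x = +70 mm.
- throat (a point): Start of the parallel channel, mid-width, on the board's top; 60 mm before the line, same axes. Two mid-brown wooden rails, 10 mm high and 14 thick: from x = 0 to 45 mm parallel, 18 mm apart; from x = 0 back to about -45 mm they flare 27 degrees each side, the mouth widening to about 60 mm between them (about 90 mm over their outer corners).
- wood_slip_1: Bystander, loose: light brown wood slip 157 mm long, 12 mm wide, 8 mm high (longer, thinner than the blank), beyond the board. Origin at the centre of its underside, length along its y.
- thumb_plane: Bystander, loose: small wooden thumb plane, 66 mm long (y), 22 mm wide, 26 mm high. Origin at the centre of its underside.
- glue_bottle: Bystander, loose: upright glue bottle with a nozzle, 33 mm across, 104 mm high, beyond the board. Origin at the centre of its underside. (Left of it a fixed desk lamp, base about x = 0.65 to 0.8 m, y = 0.05 to 0.1 m, reaches up and to the left over the bench behind x = 0.6 m: swing the arm in close to the robot, about 0.4 m out and 0.3 m up, when passing it.)
Not all that is in view belongs to the job. Leave any red or white look-alike of the rosewood_bar alone.

How it is judged (in metres and radians):
On the way:
1. the blank lies flat on the board, let go, with its leading end in the flared mouth of the rails, lengthwise within about 20 degrees of the channel (x of rosewood_bar in the frame of scribed_line between -0.166 and -0.119 m and y of rosewood_bar in the frame of scribed_line between -0.025 and 0.025 m and z of rosewood_bar in the frame of scribed_line between -0.003 and 0.003 m and angle between rosewood_bar's own z axis and vertical below 0.06 rad and linear speed of rosewood_bar below 0.01 m/s and contact force between each of the arm, the fingers and rosewood_bar below 0.1 N and angle between the y axis of rosewood_bar and the x axis of scribed_line, either way round below 0.35 rad), for 0.2 s.
At the end, for the whole second after the job is handed in: The blank lies flat on the board between the parallel rails, in line with them (within 0.06 rad), its leading end within 3 mm of the scribed line either side, at rest and untouched (x of rosewood_bar in the frame of scribed_line between -0.062 and -0.056 m and y of rosewood_bar in the frame of scribed_line between -0.004 and 0.004 m and z of rosewood_bar in the frame of scribed_line between -0.003 and 0.003 m and angle between rosewood_bar's own z axis and vertical below 0.06 rad and linear speed of rosewood_bar below 0.01 m/s and contact force between each of the arm, the fingers and rosewood_bar below 0.1 N and angle between the y axis of rosewood_bar and the x axis of scribed_line, either way round below 0.06 rad).
It fails at once if the blank is off the board (6 to 22 mm above it) inside the rails: it must be slid in from the mouth, not lifted or lowered in (x of rosewood_bar in the frame of scribed_line between -0.105 and 0.06 m and y of rosewood_bar in the frame of scribed_line between -0.04 and 0.04 m and z of rosewood_bar in the frame of scribed_line between 0.006 and 0.022 m).
It fails at once if the wood slip is moved more than 20 mm (distance of wood_slip_1 from where it was at the start of the episode above 0.02 m).
It fails at once if the thumb plane is moved more than 20 mm (distance of thumb_plane from where it was at the start of the episode above 0.02 m).
It fails at once if the glue bottle is moved more than 20 mm (distance of glue_bottle from where it was at the start of the episode above 0.02 m).
It also fails if it takes over 58 s, if anything falls off the work surface, if the arm or the gripper's body presses on something with over 40 N, if the wrist force passes 120 N, or if a joint passes its speed limit or range.

ROBOT

A 7-joint arm with a two-finger parallel gripper is mounted at the origin on a cart in front of the work surface, level with it; the furniture and walls round the work are solid. World frame = base frame: x ahead of the robot, y to its left, z up, the work surface at z = 0. Lengths are in mm, angles in degrees, forces in N, time in s.
With the tool pointing down it reaches from about 425 to 875 mm from the base axis. Payload 9.9 kg.
Tool frame: the origin (TCP) lies at the very end of the fingers, on their centre line; the grasp point (between the pads) lies 19 mm behind it; z points along the fingers, y is the direction in which the jaws open and shut (so a half turn about z gives the same grasp; the last joint's range is limited). The gripper opens to 85 mm and grips with 20 to 120 N. Pads are 22 mm wide; open, the fingers measure 114 mm over their backs; the gripper's body (76 mm by 85 mm) begins 54 mm behind the grasp point. The pads swing forward as they close: fully open they stand 13 mm farther back than shut.
Start: joints at [62.521, 32.985, 1.427, 82.34, -0.859, 64.687, -3.237], TCP at [260.248, -622.816, 231.289] pointing down, gripper open.
Joint ranges: [-157.87, 157.87], [-19.46, 123.44], [-87.15, 90], [11.01, 140.99], [-62.26, 242.26], [9.8, 113.94], [-161.44, 161.44]. Speed limits (degrees/s): [127.2, 127.2, 172.46, 172.46, 180, 180, 180].

INTERFACE

Orientations are given as [roll, pitch, yaw] about the fixed x, y, z axes, in that order (R = Rz(yaw) Ry(pitch) Rx(roll)).
In Python, from rig import telemetry, vision, bot gives the robot as it stands. The module is installed in compiled form; this text tells all that it offers.
- The arm moves only by the tool drive_tool, never from a script. Its arguments are lists of equal length, an entry for each row: "claw": the finger opening in m, from 0 to 0.0854; "xyz": the shift along the world's x, y, z in m, a list of three; "spin": the turn about the world's z in degrees. A call has 1 to 12 rows; each row is the pose to reach, as a shift and turn from the pose commanded when the call began; what a row does not reach only later rows make up. A row lasts 1/8 s, in which the tool goes at most 62.5 mm and 10.7 degrees, less where a joint would pass 70% of its speed; a pose out of reach is approached as far as the arm can. A call with a gripper value outside its range is refused whole. The fingers move at their own pace and stop on an object; the grip force is fixed at half the most. Time passes only in rows, so rows that repeat a pose let the fingers close. It gives the time, the measured TCP pose, the force and the opening at its end, in the units of the state.
- telemetry.get_obs(): the state, without advancing time (a new reading comes with each control period).
- vision.get_image(name): name is "scene" or "top"; returns the picture (420x560x3 uint8, blue, green, red); there is no depth.
- vision.camera_params(name): a dict with "fx", "fy", "cx", "cy" (pixels), "position" and "orientation" of the camera in the world. Camera axes: x right, y down, z forward; pixel columns grow to the right and rows downward; lengths in mm; the calibration is good to about 2 mm. A picture is of the moment at which its call begins. camera_params takes no time and is no camera call.
- bot.hand_in(): hands the job in, once; it reports no verdict.
The state is a dict: "t": time; "joint_positions": joint angles; "dq": joint speeds; "effort": joint torques, N m; "tcp_pos": TCP position; "eef_rot": TCP orientation; "ft_force": force on the tool from outside, world axes, zero at the start; "ft_torque": the same for the moment, N m; "opening": finger opening in mm.
Only numpy, scipy, OpenCV 4.12 (cv2) and the standard library are available. Lean on these libraries where they do the work, as an engineer would, in place of code of your own. Each camera call takes 0.05 s, during which the arm holds its last target.

## Working session

There is one attempt and no reset: what is moved stays moved. The work goes in short steps, Python scripts to look and compute and a tool call to move; the robot and the scene stay as the last step left them, time stands still between calls to the robot, and variables do not carry over. Pictures are saved under pics/ and viewed, and the job is handed in when it is done.

Besides the shell and the picture viewer there is one more tool, called after "Request:" in YAML: its name, and indented under it one key for each argument. drive_tool: Moves the arm, as the interface text tells. Its arguments: {"type":"object","properties":{"claw":{"type":"array","items":{"type":"number"}},"xyz":{"type":"array","items":{"type":"array","items":{"type":"number"}}},"spin":{"type":"array","items":{"type":"number"}}},"required":["claw","xyz","spin"]}

```bash
mkdir -p pics; python3 - <<'E'
from rig import telemetry, vision, bot
import cv2
for n in("scene","top"):
    im=vision.get_image(n); cv2.imwrite(f"pics/{n}0.png",im); print(n,vision.camera_params(n))
o=telemetry.get_obs();print({k:o[k] for k in("t","tcp_pos","eef_rot","opening","ft_force")})
E
```

```text
scene {'fx': 421.69392206861653, 'fy': 421.69392206861653, 'cx': 273.08591804137956, 'cy': 204.99507803448125, 'position': array([ -42.88333238, -576.9140481 ,  442.17214099]), 'orientation': array([-118.65610537,   -0.369067  ,  -56.07997309])}
top {'fx': 537.0070086972482, 'fy': 537.0070086972482, 'cx': 280.6609826995701, 'cy': 206.77001375384194, 'position': array([ 378.8673506 , -173.48435225, 1216.86914091]), 'orientation': array([-170.52998533,   -0.64739972,  -88.59518578])}
{'t': 0.1, 'tcp_pos': array([ 260.10246445, -622.43115996,  230.54043483]), 'eef_rot': array([-1.79914729e+02,  4.76049222e-03,  2.26799819e+01]), 'opening': 86.10999048008952, 'ft_force': array([ 0.3053934 , -0.17893665,  0.2884306 ])}
```

View pics/scene0.png

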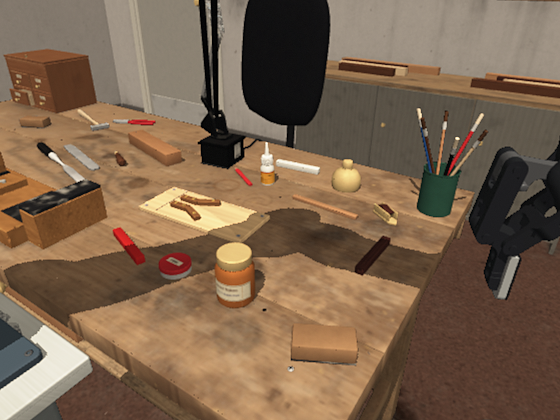

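View pics/top0.png

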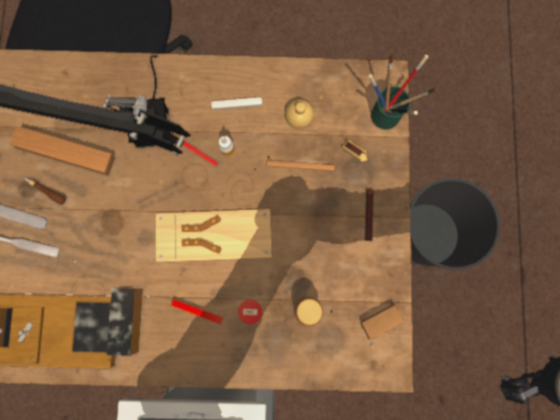

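Top view: the blank is at about (369,215) and the board at about (213,235), with the line near column 175, so the push goes image-left (+y). I'll zoom in on both.

```bash
cat > h.py <<'E'
import numpy as np
from scipy.spatial.transform import Rotation as R
from rig import vision
def ray(n,u,v,z):
    c=vision.camera_params(n); M=R.from_euler('xyz',c['orientation'],degrees=True).as_matrix()
    d=M@np.array([(u-c['cx'])/c['fx'],(v-c['cy'])/c['fy'],1]); p=np.array(c['position'])
    return p+d*(z-p[2])/d[2]
def proj(n,P):
    c=vision.camera_params(n); M=R.from_euler('xyz',c['orientation'],degrees=True).as_matrix()
    q=(np.atleast_2d(P)-np.array(c['position']))@M
    return np.c_[c['fx']*q[:,0]/q[:,2]+c['cx'],c['fy']*q[:,1]/q[:,2]+c['cy']]
E
python3 - <<'E'
import cv2
im=cv2.imread("pics/top0.png")
a=cv2.resize(im[200:270,145:285],None,fx=5.5,fy=5.5,interpolation=cv2.INTER_CUBIC);cv2.imwrite("pics/zb.png",a)
a=cv2.resize(im[180:250,320:420],None,fx=7,fy=7,interpolation=cv2.INTER_CUBIC);cv2.imwrite("pics/zs.png",a)
E
```

```text
(no output)
```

View pics/zb.png

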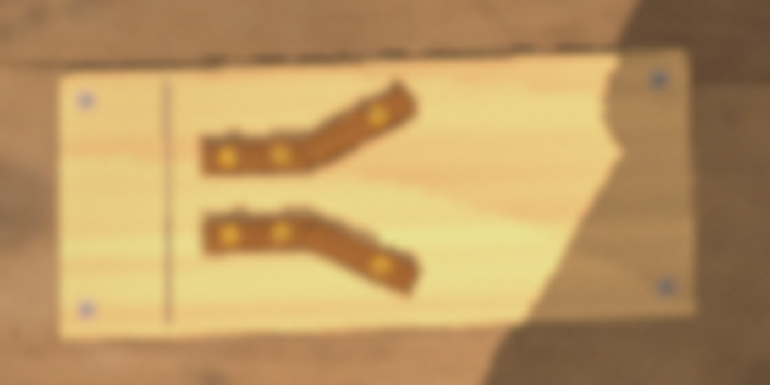

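View pics/zs.png

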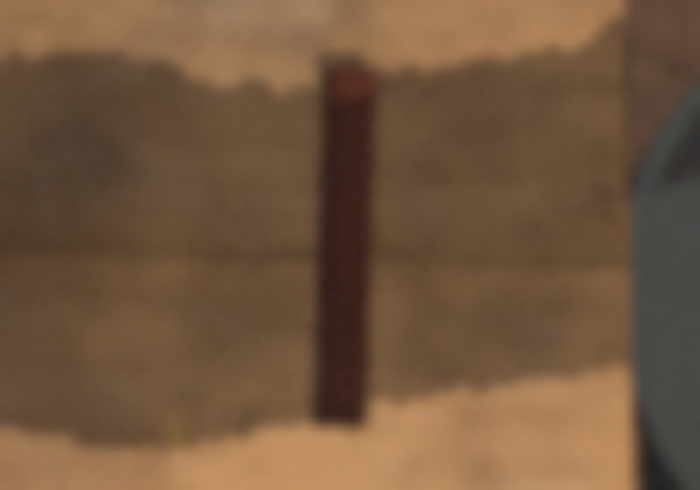

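```bash
python3 - <<'E'
from h import *
np.set_printoptions(precision=1,suppress=True)
f=lambda u,v,s,ox,oy:((u+.5)/s-.5+ox,(v+.5)/s-.5+oy)
B=[ray("top",*f(u,v,5.5,145,200),10) for u,v in[(58,75),(686,50),(695,315),(60,338)]]
L=[ray("top",*f(u,v,5.5,145,200),10) for u,v in[(166,80),(168.5,323)]]
print(np.array(B));print(np.array(L),np.linalg.norm(L[1]-L[0]))
print("sides",[np.linalg.norm(B[i]-B[(i+1)%4]) for i in range(4)],"c",np.mean(B,0))
d=(B[0]+B[3]-B[1]-B[2]);print("dir deg",np.degrees(np.arctan2(d[1],d[0])))
d/=np.linalg.norm(d)
m=(L[0]+L[1])/2; print("line from center",d@(m-np.mean(B,0)), m)
# rails top z=20 inner edges midline
for a,b in[((260,172),(260,214)),((210,175),(210,214))]:
    p=(ray("top",*f(*a,5.5,145,200),20)+ray("top",*f(*b,5.5,145,200),20))/2;print("chan",p)
S=[ray("top",*f(u,v,7,320,180),15) for u,v in[(330,66),(376,68),(365,422),(318,420)]]
print(np.array(S),[np.linalg.norm(S[i]-S[(i+1)%4]) for i in range(4)],np.mean(S,0))
d=S[0]+S[1]-S[2]-S[3];print(np.degrees(np.arctan2(d[1],d[0])))
im=__import__('cv2').imread("pics/scene0.png")
import cv2
cv2.imwrite("pics/ss.png",cv2.resize(im[225:285,335:405],None,fx=8,fy=8,interpolation=cv2.INTER_CUBIC))
cv2.imwrite("pics/sb.png",cv2.resize(im[175:245,130:280],None,fx=5,fy=5,interpolation=cv2.INTER_CUBIC))
E
```

```text
[[ 558.1  102.1   10. ]
 [ 575.4 -156.5   10. ]
 [ 466.  -163.2   10. ]
 [ 450.1   94.5   10. ]]
[[557.2  57.5  10. ]
 [457.3  50.8  10. ]] 100.0872887872703
sides [np.float64(259.1092902124702), np.float64(109.57844707653977), np.float64(258.1475716852494), np.float64(108.23589299387605)] c [512.4 -30.8  10. ]
dir deg 93.67213039149854
line from center 85.11519351599722 [507.3  54.2  10. ]
chan [510.3  14.8  20. ]
chan [509.2  35.1  20. ]
[[ 626.  -377.8   15. ]
 [ 625.7 -392.8   15. ]
 [ 509.6 -388.8   15. ]
 [ 509.8 -373.7   15. ]] [np.float64(15.047287747914186), np.float64(116.2253865490522), np.float64(15.13404883601381), np.float64(116.23485854736)] [ 567.8 -383.3   15. ]
-1.9916710756412226
```

View pics/ss.png

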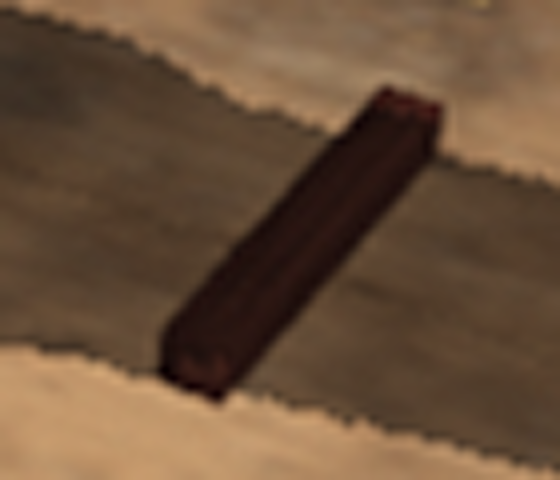

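View pics/sb.png

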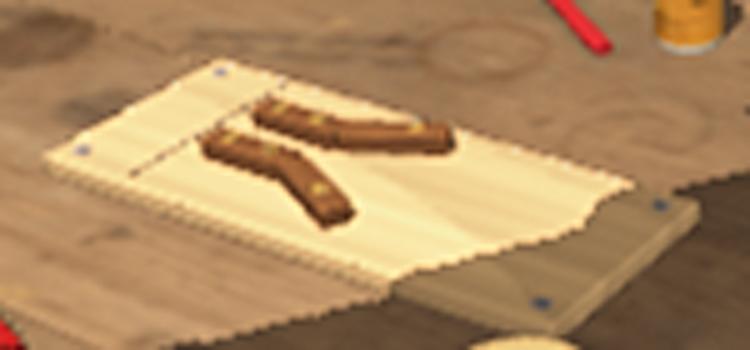

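Corner fits match the given sizes (board 259×109, line 100 long, 85 from centre). Line middle is at about (507,54), with push direction about 93.7°. The blank's centre is at about (568,-383), axis about -2°. I'll move above it now.

Request:
drive_tool:
  claw: [0.06, 0.06, 0.06, 0.06, 0.06, 0.06, 0.06, 0.06, 0.06, 0.06]
  xyz:
    - [0.04, 0.03, 0]
    - [0.085, 0.066, 0]
    - [0.13, 0.1, 0]
    - [0.175, 0.136, 0]
    - [0.22, 0.17, 0]
    - [0.265, 0.205, 0]
    - [0.29, 0.225, -0.03]
    - [0.3077, 0.2398, -0.08]
    - [0.3077, 0.2398, -0.13]
    - [0.3077, 0.2398, -0.13]
  spin: [-4, -8, -12, -16, -20, -24.7, -24.7, -24.7, -24.7, -24.7]

```text
t: 1.35
tcp_pos: [565.7, -381.1, 97.3]
eef_rot: [-179.8, 0.4, -2.0]
ft_force: [0.6, 0.1, 1.1]
opening: 60.0
```

```bash
python3 - <<'E'
from rig import telemetry, vision
import cv2
o=telemetry.get_obs();print({k:o[k] for k in("t","tcp_pos","eef_rot","opening","ft_force","joint_positions")})
cv2.imwrite("pics/s1.png",vision.get_image("scene"))
E
```

```text
{'t': 1.35, 'tcp_pos': array([ 565.65780387, -381.06357942,   97.2533176 ]), 'eef_rot': array([-179.76651545,    0.42182438,   -1.9826276 ]), 'opening': 59.957505729125636, 'ft_force': array([0.63845834, 0.0546841 , 1.14795112]), 'joint_positions': array([ 26.71884974,  41.10831611,   5.80723533,  89.41213674,
        -4.96453918,  50.21467041, -57.66887804])}
```

View pics/s1.png

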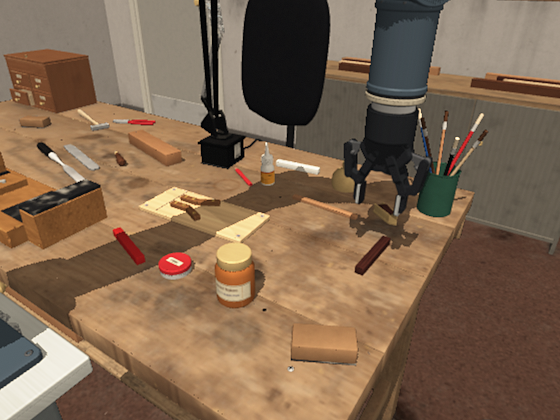

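The scene shows the open gripper above the blank, clear of the pens. Now down in two stages.

Request:
drive_tool:
  claw: [0.06, 0.06, 0.06, 0.06, 0.06]
  xyz:
    - [0, 0, -0.04]
    - [0, 0, -0.07]
    - [0.0, 0, -0.08]
    - [0.0, 0, -0.08]
    - [0, 0, -0.08]
  spin: [0, 0, 0, 0, 0]

```text
t: 2.02
tcp_pos: [568.9, -383.9, 23.4]
eef_rot: [179.9, -0.1, -2.0]
ft_force: [-0.2, 0.2, 0.5]
opening: 60.2
```

```bash
python3 - <<'E'
from rig import telemetry, vision
import cv2
im=vision.get_image("scene")
cv2.imwrite("pics/s2.png",cv2.resize(im[130:300,300:500],None,fx=3.5,fy=3.5,interpolation=cv2.INTER_CUBIC))
o=telemetry.get_obs();print({k:o[k] for k in("t","tcp_pos","eef_rot","opening","ft_force")})
E
```

```text
{'t': 2.075, 'tcp_pos': array([ 568.82523829, -383.79606192,   23.1690595 ]), 'eef_rot': array([ 1.79921476e+02, -1.35191170e-01, -2.03588191e+00]), 'opening': 60.080181540215854, 'ft_force': array([-0.16932691, -1.86342781, -0.15234012])}
```

View pics/s2.png

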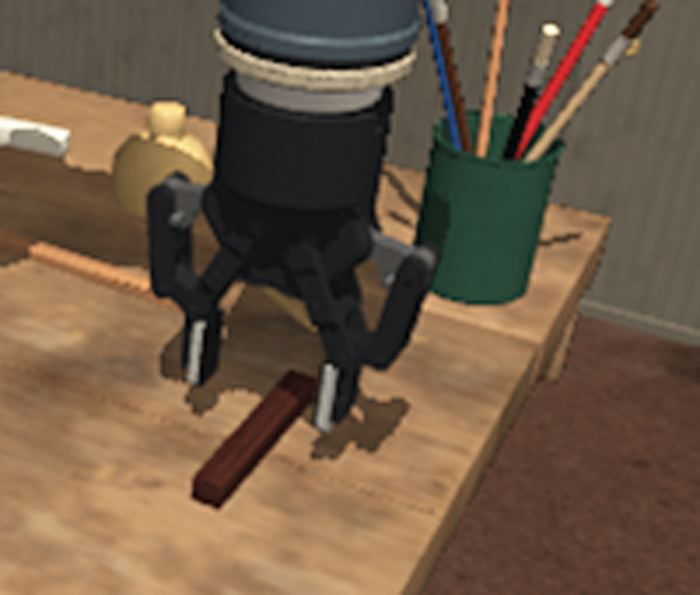

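Jaws straddle the blank's middle. I'll go down 17 mm and close.

Request:
drive_tool:
  claw: [0.06, 0.06, 0.06, 0.005, 0.005, 0.005, 0.005, 0.005, 0.005]
  xyz:
    - [0, 0, -0.01]
    - [0, 0, -0.017]
    - [0, 0, -0.017]
    - [0, 0, -0.017]
    - [0, 0, -0.017]
    - [0, 0, -0.017]
    - [0, 0, -0.017]
    - [0, 0, -0.017]
    - [0, 0, -0.017]
  spin: [0, 0, 0, 0, 0, 0, 0, 0, 0]

```text
t: 3.2
tcp_pos: [568.2, -383.2, 4.7]
eef_rot: [180.0, -0.0, -2.0]
ft_force: [-1.0, 0.5, 5.7]
opening: 14.2
```

Request:
drive_tool:
  claw: [0.005, 0.005, 0.005, 0.005]
  xyz:
    - [0, 0, 0.02]
    - [0, 0, 0.05]
    - [0, 0, 0.08]
    - [0, 0, 0.08]
  spin: [0, 0, 0, 0]

```text
t: 3.7
tcp_pos: [569.4, -384.1, 87.9]
eef_rot: [179.8, -0.3, -2.0]
ft_force: [-0.1, 0.7, -0.9]
opening: 14.3
```

```bash
python3 - <<'E'
from rig import telemetry, vision
import cv2
im=vision.get_image("scene")
cv2.imwrite("pics/s3.png",cv2.resize(im[100:300,300:500],None,fx=3,fy=3,interpolation=cv2.INTER_CUBIC))
o=telemetry.get_obs();print({k:o[k] for k in("t","tcp_pos","eef_rot","opening","ft_force","ft_torque")})
E
```

```text
{'t': 3.75, 'tcp_pos': array([ 568.56265834, -383.42473326,   86.14186867]), 'eef_rot': array([ 1.79928234e+02, -1.34280722e-01, -2.02325108e+00]), 'opening': 13.889184396120276, 'ft_force': array([-0.02935613,  0.23327915, -1.41969947]), 'ft_torque': array([-0.00014204, -0.00345976, -0.09154105])}
```

View pics/s3.png

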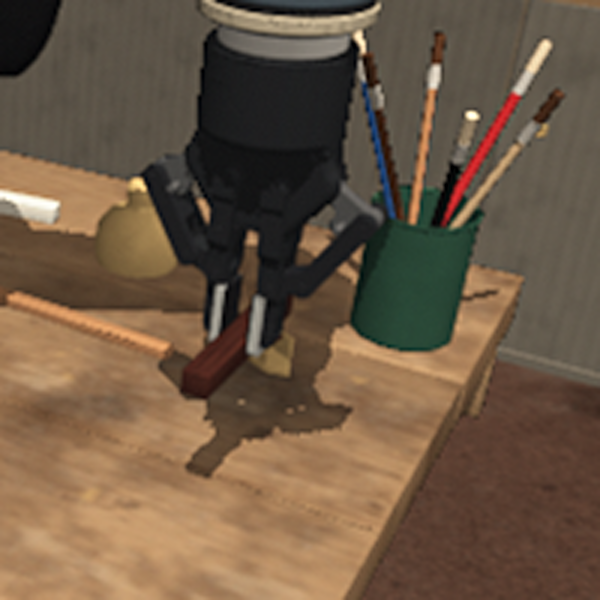

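Blank is held level at its middle. Carry it to the mouth: 95.7° turn, then stop 20 mm above the board to check.

Request:
drive_tool:
  claw: [0.005, 0.005, 0.005, 0.005, 0.005, 0.005, 0.005, 0.005, 0.005, 0.005, 0.005, 0.005]
  xyz:
    - [-0.004, 0.024, 0]
    - [-0.009, 0.053, 0]
    - [-0.014, 0.082, 0]
    - [-0.02, 0.112, 0]
    - [-0.025, 0.142, 0]
    - [-0.03, 0.172, 0]
    - [-0.036, 0.203, 0]
    - [-0.041, 0.233, 0]
    - [-0.046, 0.263, 0]
    - [-0.0515, 0.2925, 0]
    - [-0.0515, 0.2925, -0.025]
    - [-0.0515, 0.2925, -0.045]
  spin: [8, 18, 28, 38, 48, 58, 68, 78, 88, 95.7, 95.7, 95.7]

```text
t: 5.25
tcp_pos: [515.7, -90.1, 38.2]
eef_rot: [-179.9, -0.0, 93.7]
ft_force: [0.1, 0.0, -1.1]
opening: 14.0
```

Request:
drive_tool:
  claw: [0.005, 0.005]
  xyz:
    - [0, 0, 0]
    - [0, 0, 0]
  spin: [0, 0]

```text
t: 5.5
tcp_pos: [516.4, -90.5, 39.5]
eef_rot: [-180.0, -0.0, 93.7]
ft_force: [0.1, -0.2, -0.2]
opening: 14.2
```

```bash
python3 - <<'E'
from rig import telemetry, vision
import cv2
im=vision.get_image("scene")
cv2.imwrite("pics/s4.png",cv2.resize(im[60:280,100:340],None,fx=3,fy=2.7,interpolation=cv2.INTER_CUBIC))
im=vision.get_image("top")
cv2.imwrite("pics/t4.png",cv2.resize(im[180:290,140:300],None,fx=5,fy=5,interpolation=cv2.INTER_CUBIC))
o=telemetry.get_obs();print({k:o[k] for k in("t","tcp_pos","eef_rot","opening","ft_force","joint_positions")})
E
```

```text
{'t': 5.6, 'tcp_pos': array([516.85147703, -90.62018733,  39.95264521]), 'eef_rot': array([1.79946496e+02, 8.14198365e-03, 9.36638947e+01]), 'opening': 14.46160056169873, 'ft_force': array([ 0.08374098,  0.23507234, -0.71234389]), 'joint_positions': array([ 16.77876194,  35.82264096, -17.88024144, 116.35275413,
        20.58868257,  30.73934575, -12.10040191])}
```

View pics/s4.png

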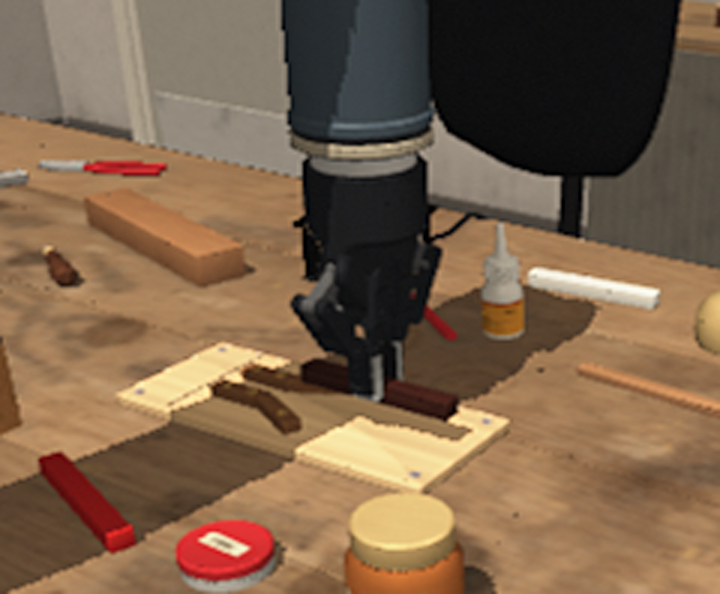

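View pics/t4.png

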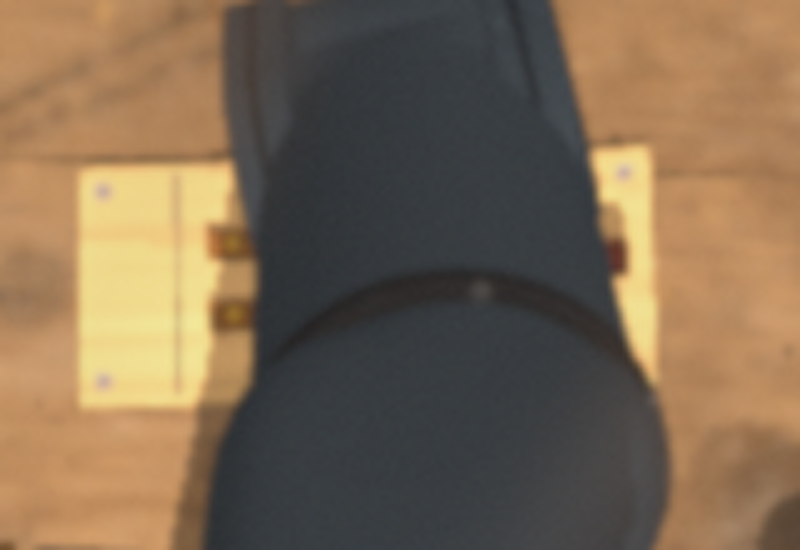

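Blank hovers in line behind the mouth. Lower 24.5 mm and release (opening only to 40 mm).

Request:
drive_tool:
  claw: [0.005, 0.005, 0.005, 0.005, 0.04, 0.04, 0.04, 0.04]
  xyz:
    - [0, 0, -0.012]
    - [0, 0, -0.02]
    - [0, 0, -0.0245]
    - [0, 0, -0.0245]
    - [0, 0, -0.0245]
    - [0, 0, -0.0245]
    - [0, 0, -0.0245]
    - [0, 0, -0.0245]
  spin: [0, 0, 0, 0, 0, 0, 0, 0]

```text
t: 6.6
tcp_pos: [516.5, -90.5, 14.8]
eef_rot: [-180.0, -0.0, 93.7]
ft_force: [-0.6, 0.0, 0.3]
opening: 40.2
```

Request:
drive_tool:
  claw: [0.04, 0.04, 0.04, 0.04, 0.04, 0.04]
  xyz:
    - [0, 0, 0]
    - [0, 0, 0.03]
    - [0, 0, 0.06]
    - [0.006, -0.09, 0.06]
    - [0.009, -0.13, 0.06]
    - [0.012, -0.18, 0.06]
  spin: [0, 0, 0, 0, 0, 0]

```text
t: 7.35
tcp_pos: [528.4, -272.9, 75.0]
eef_rot: [180.0, 0.0, 93.6]
ft_force: [0.4, -0.7, 0.2]
opening: 39.9
```

```bash
python3 - <<'E'
from rig import telemetry, vision
import cv2
im=vision.get_image("scene")
cv2.imwrite("pics/s5.png",cv2.resize(im[60:280,100:340],None,fx=3,fy=2.7,interpolation=cv2.INTER_CUBIC))
im=vision.get_image("top");cv2.imwrite("pics/top5.png",im)
cv2.imwrite("pics/t5.png",cv2.resize(im[180:290,140:300],None,fx=5,fy=5,interpolation=cv2.INTER_CUBIC))
o=telemetry.get_obs();print({k:o[k] for k in("t","tcp_pos","eef_rot","opening","ft_force")})
E
```

```text
{'t': 7.45, 'tcp_pos': array([ 526.90806128, -278.76672939,   74.35869664]), 'eef_rot': array([-179.95751282,    0.22225138,   93.12961829]), 'opening': 39.896217054479564, 'ft_force': array([0.30105991, 0.73274069, 0.25983413])}
```

View pics/s5.png

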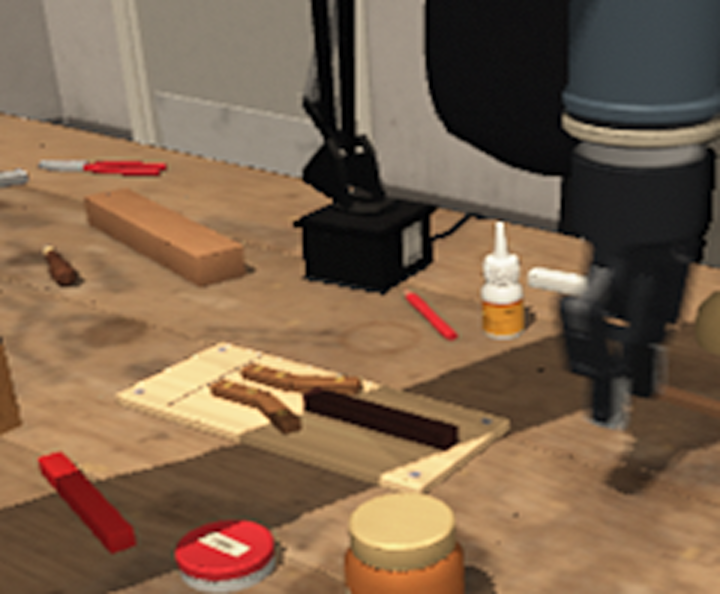

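View pics/t5.png

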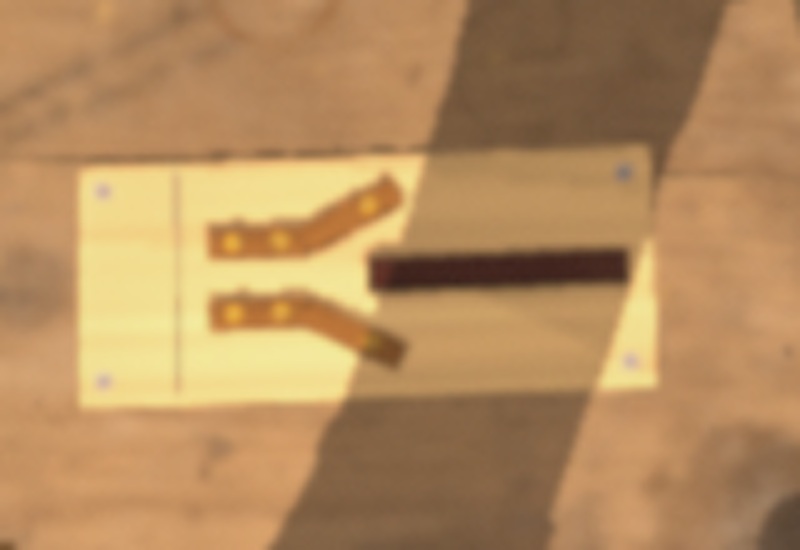

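```bash
python3 - <<'E'
from h import *
np.set_printoptions(precision=1,suppress=True)
f=lambda u,v:((u+.5)/5-.5+140,(v+.5)/5-.5+180)
L=[ray("top",*f(u,v),10) for u,v in[(177,173),(179,391)]];m=(L[0]+L[1])/2;print(m)
a=np.radians(93.7);u=np.array([np.cos(a),np.sin(a),0]);w=np.array([-u[1],u[0],0])
for p in[(369,255),(628,248),(628,283),(371,291)]:
    q=ray("top",*f(*p),25);print(q,u@(q-m),w@(q-m))
for p in[(300,254),(300,296),(215,257),(215,297),(398,180),(402,345)]:
    q=ray("top",*f(*p),20);print("rail",q,u@(q-m),w@(q-m))
E
```

```text
[507.8  53.7  10. ]
[520.1 -33.4  25. ] -87.76961933269685 -6.701449500468128
[ 526.3 -148.8   25. ] -203.30723729837763 -5.379432683940165
[ 510.6 -149.2   25. ] -202.75241973279287 10.321112581233786
[504. -35.  25.] -88.3438022452206 9.459539792387632
rail [520.4  -1.9  20. ] -56.39147514735426 -8.97506428091815
rail [501.5  -2.9  20. ] -56.10310357459186 9.911018551331088
rail [518.  36.  20.] -18.412795339402994 -9.092297996256082
rail [500.1  35.   20. ] -18.231517673630226 8.887186328778533
rail [555.  -44.3  20. ] -100.90933378304615 -40.800179883966635
rail [480.8 -49.3  20. ] -101.10824704092872 33.59420687900324
```

Blank lies at line-x ≈ -145.5 (lead -88, inside the mouth), lateral ≈ +1.5 mm, parallel, untouched. Now I'll close the fingers, lower behind the tail and push part of the way.

Request:
drive_tool:
  claw: [0, 0, 0, 0, 0, 0, 0, 0, 0]
  xyz:
    - [-0.003, 0.04, 0]
    - [-0.005, 0.075, -0.01]
    - [-0.0055, 0.085, -0.03]
    - [-0.0055, 0.085, -0.05]
    - [-0.0055, 0.085, -0.06]
    - [-0.0055, 0.085, -0.06]
    - [-0.0055, 0.085, -0.06]
    - [-0.0055, 0.085, -0.06]
    - [-0.0055, 0.085, -0.06]
  spin: [0, 0, 0, 0, 0, 0, 0, 0, 0]

```text
t: 8.57
tcp_pos: [523.2, -185.7, 15.2]
eef_rot: [180.0, 0.0, 93.7]
ft_force: [0.7, 0.1, 0.3]
opening: 0.2
```

```bash
python3 - <<'E'
from rig import telemetry, vision
import cv2
im=vision.get_image("scene")
cv2.imwrite("pics/s6.png",cv2.resize(im[60:280,100:340],None,fx=3,fy=2.7,interpolation=cv2.INTER_CUBIC))
o=telemetry.get_obs();print({k:o[k] for k in("t","tcp_pos","eef_rot","opening","ft_force")})
E
```

```text
{'t': 8.625, 'tcp_pos': array([ 523.09699349, -185.67472109,   15.12944684]), 'eef_rot': array([1.79971078e+02, 1.26093138e-02, 9.36642579e+01]), 'opening': 0.265771355280531, 'ft_force': array([0.49196921, 0.12154483, 0.35432598])}
```

View pics/s6.png

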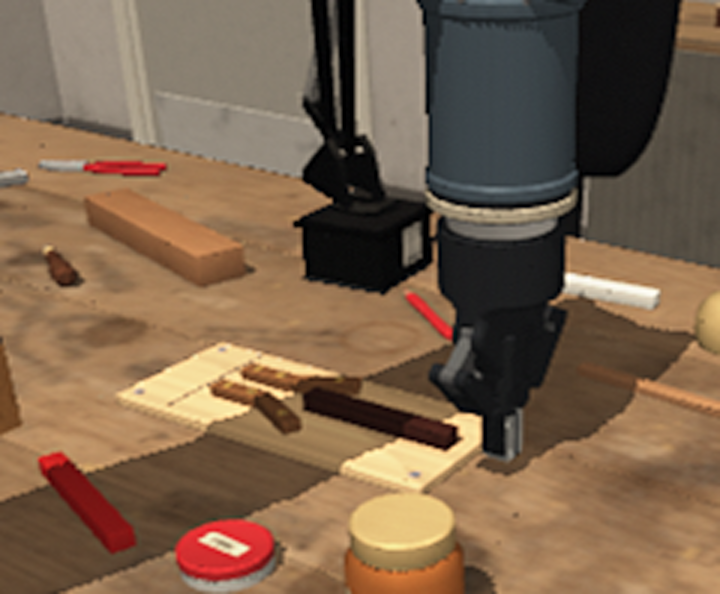

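Closed fingertips are behind the tail. Pushing 55 mm (about 30 of it in contact).

Request:
drive_tool:
  claw: [0, 0, 0, 0, 0, 0, 0, 0, 0]
  xyz:
    - [-0.0006, 0.01, 0]
    - [-0.001, 0.016, 0]
    - [-0.0014, 0.022, 0]
    - [-0.0018, 0.028, 0]
    - [-0.0022, 0.034, 0]
    - [-0.0026, 0.04, 0]
    - [-0.0031, 0.048, 0]
    - [-0.0035, 0.055, 0]
    - [-0.0035, 0.055, 0]
  spin: [0, 0, 0, 0, 0, 0, 0, 0, 0]

```text
t: 9.75
tcp_pos: [519.5, -129.6, 14.8]
eef_rot: [-180.0, -0.0, 93.8]
ft_force: [-0.7, -1.0, -0.4]
opening: 0.3
```

```bash
python3 - <<'E'
from rig import telemetry, vision
import cv2
im=vision.get_image("scene")
cv2.imwrite("pics/s7.png",cv2.resize(im[160:270,120:280],None,fx=5,fy=5,interpolation=cv2.INTER_CUBIC))
im=vision.get_image("top")
cv2.imwrite("pics/t7.png",cv2.resize(im[180:290,140:300],None,fx=5,fy=5,interpolation=cv2.INTER_CUBIC))
o=telemetry.get_obs();print({k:o[k] for k in("t","tcp_pos","eef_rot","opening","ft_force")})
E
```

```text
{'t': 9.85, 'tcp_pos': array([ 519.44674993, -130.42938098,   14.78707338]), 'eef_rot': array([-1.79994943e+02,  1.25670527e-03,  9.36932640e+01]), 'opening': 0.10009841095831076, 'ft_force': array([ 0.30912097, -0.12477472,  0.15740623])}
```

View pics/s7.png

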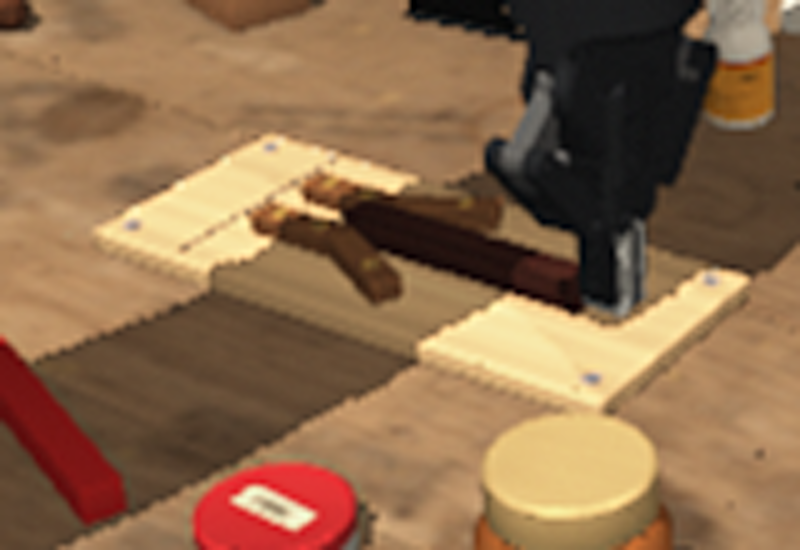

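View pics/t7.png

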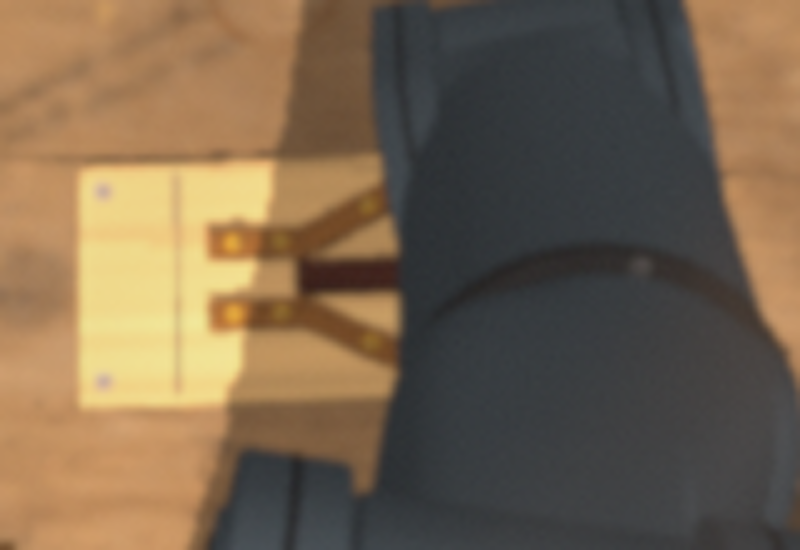

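Lead end at zoom col 298 is entering the throat (line-x ≈ -56), centred and free. Push 48 mm more, then measure.

Request:
drive_tool:
  claw: [0, 0, 0, 0, 0, 0, 0, 0, 0, 0]
  xyz:
    - [-0.0004, 0.006, 0]
    - [-0.0008, 0.012, 0]
    - [-0.0012, 0.018, 0]
    - [-0.0015, 0.024, 0]
    - [-0.0019, 0.03, 0]
    - [-0.0023, 0.036, 0]
    - [-0.0027, 0.042, 0]
    - [-0.0029, 0.045, 0]
    - [-0.0031, 0.048, 0]
    - [-0.0031, 0.048, 0]
  spin: [0, 0, 0, 0, 0, 0, 0, 0, 0, 0]

```text
t: 11.1
tcp_pos: [516.4, -82.3, 14.8]
eef_rot: [180.0, -0.0, 93.7]
ft_force: [0.5, 0.9, -0.6]
opening: -0.4
```

```bash
python3 - <<'E'
from rig import telemetry, vision
import cv2
im=vision.get_image("scene")
cv2.imwrite("pics/s8.png",cv2.resize(im[170:250,130:230],None,fx=7,fy=7,interpolation=cv2.INTER_CUBIC))
im=vision.get_image("top");cv2.imwrite("pics/top8.png",im)
cv2.imwrite("pics/t8.png",cv2.resize(im[205:265,150:230],None,fx=10,fy=10,interpolation=cv2.INTER_CUBIC))
o=telemetry.get_obs();print({k:o[k] for k in("t","tcp_pos","eef_rot","opening","ft_force")})
E
```

```text
{'t': 11.2, 'tcp_pos': array([516.41244133, -82.57158258,  14.80408899]), 'eef_rot': array([ 1.79995848e+02, -1.75079395e-04,  9.36733662e+01]), 'opening': -0.004246739621460912, 'ft_force': array([-0.87465725, -0.33723582,  0.26027401])}
```

View pics/s8.png

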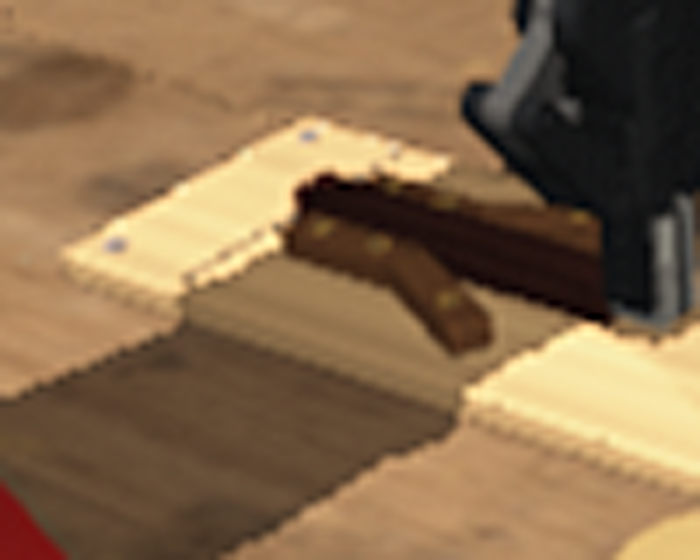

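View pics/t8.png

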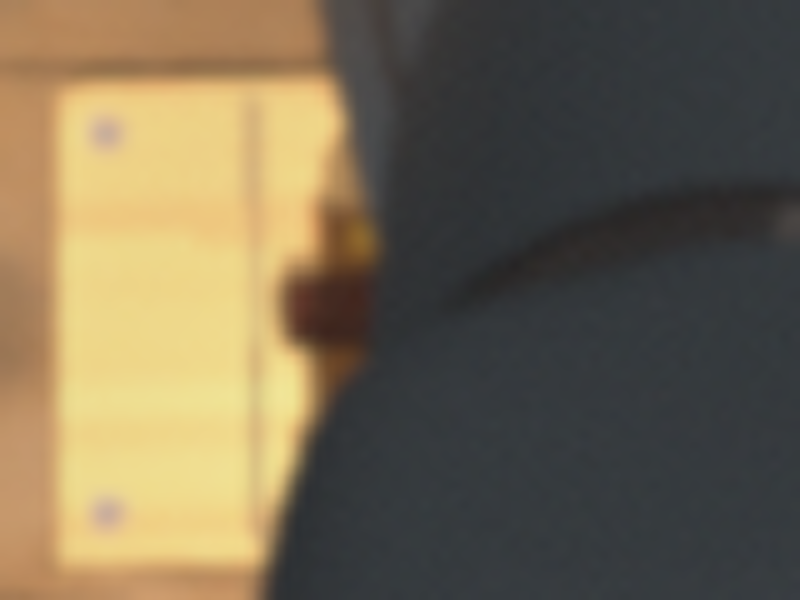

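```bash
cat > m.py <<'E'
from h import *
import cv2
def sub(im,r0,r1,c0,c1):
    return im[r0:r1,c0:c1].astype(float).mean(2).mean(0)
def meas(fn,rows=(234,237),cols=(170,186),lrows=None):
    im=cv2.imread(fn)
    p=sub(im,*rows,*cols); print(np.round(p))
    # edge at half between bright (max of smoothed left) and dark
    hi,lo=np.median(p[2:8]) ,p.min()
    k=np.where(p<(hi+lo)/2)[0]; k=k[k>3][0]; e=cols[0]+k-1+(p[k-1]-(hi+lo)/2)/(p[k-1]-p[k]); print("edge",e)
    ls=[]
    for r in range(216,256):
        q=im[r,170:181].astype(float).mean(1); d=np.clip(np.median(q)-q-6,0,None)
        if d.sum()>8: ls.append((r,170+(d*np.arange(11)).sum()/d.sum()))
    ls=np.array(ls); return e,ls
E
python3 - <<'E'
from m import *
e,_=meas("pics/top8.png"); _,ls=meas("pics/top0.png")
P=np.polyfit(ls[:,0],ls[:,1],1);print("line",P,np.std(ls[:,1]-np.polyval(P,ls[:,0])))
a=np.radians(93.7);u=np.array([np.cos(a),np.sin(a),0])
m=ray("top",np.polyval(P,235.5),235.5,10);q=ray("top",e,235,25)
print(m,q,"lead x",u@(q-m))
o=ray("top",e,235,10);print("if z10",u@(o-m))
E
```

```text
[197. 198. 198. 198. 193. 184. 179. 154. 107.  74.  61.  54.  49.  47.
  46.  45.]
edge 177.78882352941176
[188. 189. 189. 189. 183. 175. 181. 189. 191. 191. 192. 192. 192. 192.
 192. 193.]
edge 174.32894736842104
line [7.50904783e-03 1.73326683e+02] 0.23177249050524207
[508.56958016  54.02516137  10.        ] [508.22886601  45.27996782  25.        ] lead x -8.704978156802332
if z10 -6.062569766619723
```

Lead end at col ≈177.8 and line at ≈175.1, so there is about 8.5 mm to go (finger geometry agrees at about 8.2). Push 6.5 mm slowly, back off, and take a clear look.

Request:
drive_tool:
  claw: [0, 0, 0, 0, 0]
  xyz:
    - [-0.0001, 0.002, 0]
    - [-0.0003, 0.004, 0]
    - [-0.0004, 0.0055, 0]
    - [-0.0004, 0.0065, 0]
    - [-0.0004, 0.0065, 0]
  spin: [0, 0, 0, 0, 0]

```text
t: 11.82
tcp_pos: [516.0, -75.8, 14.8]
eef_rot: [-180.0, -0.0, 93.7]
ft_force: [-0.2, -0.1, 0.6]
opening: -0.1
```

Request:
drive_tool:
  claw: [0, 0, 0, 0, 0, 0, 0, 0]
  xyz:
    - [0, 0, 0]
    - [0.0013, -0.02, 0]
    - [0.005, -0.08, 0]
    - [0.009, -0.14, 0.01]
    - [0.012, -0.18, 0.03]
    - [0.015, -0.22, 0.04]
    - [0.015, -0.22, 0.04]
    - [0.015, -0.22, 0.04]
  spin: [0, 0, 0, 0, 0, 0, 0, 0]

```text
t: 12.82
tcp_pos: [530.7, -295.4, 54.5]
eef_rot: [-180.0, -0.0, 93.7]
ft_force: [-0.2, 1.0, 0.4]
opening: 0.2
```

```bash
python3 - <<'E'
from rig import telemetry, vision
import cv2
im=vision.get_image("scene");cv2.imwrite("pics/scene9.png",im)
cv2.imwrite("pics/s9.png",cv2.resize(im[170:250,130:250],None,fx=6.5,fy=6.5,interpolation=cv2.INTER_CUBIC))
im=vision.get_image("top");cv2.imwrite("pics/top9.png",im)
cv2.imwrite("pics/t9.png",cv2.resize(im[205:265,150:255],None,fx=7.5,fy=7.5,interpolation=cv2.INTER_CUBIC))
o=telemetry.get_obs();print({k:o[k] for k in("t","tcp_pos","eef_rot","opening","ft_force")})
E
```

```text
{'t': 12.925, 'tcp_pos': array([ 530.94659014, -294.39545388,   54.46930329]), 'eef_rot': array([-1.79969258e+02, -6.14881561e-02,  9.37836546e+01]), 'opening': 0.061536473153165, 'ft_force': array([ 0.33577205, -0.54284276,  0.70922629])}
```

View pics/s9.png

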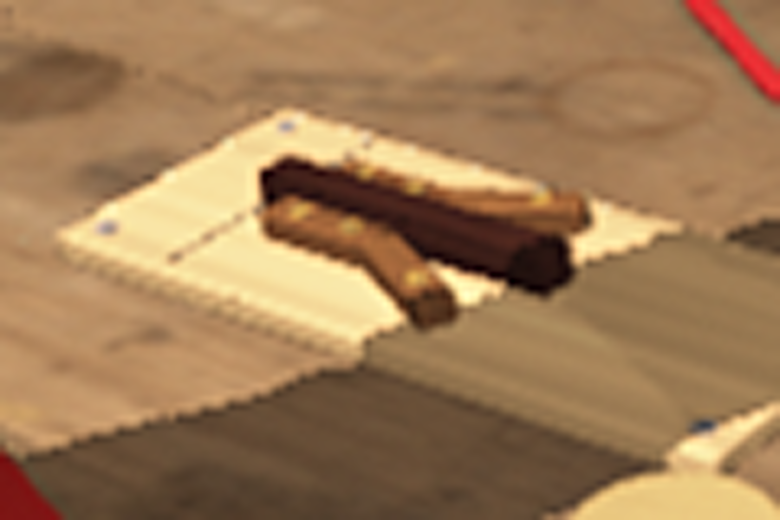

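View pics/t9.png

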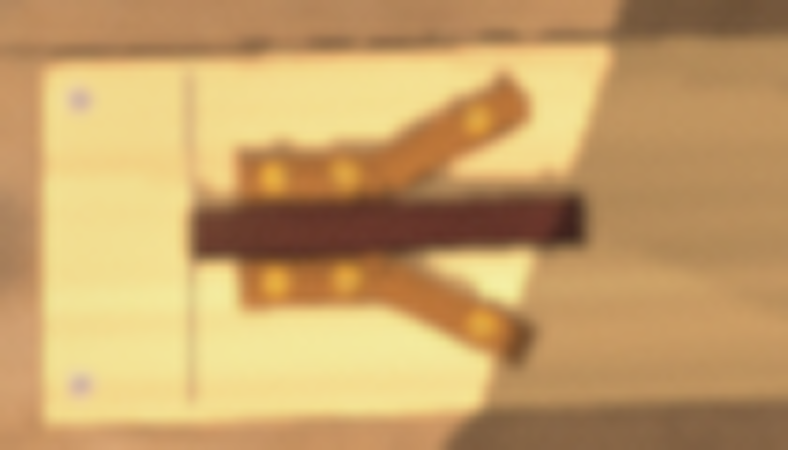

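```bash
python3 - <<'E'
from m import *
im=cv2.imread("pics/top9.png").astype(float).mean(2)
a=np.radians(93.7);u=np.array([np.cos(a),np.sin(a),0]);w=np.array([-u[1],u[0],0])
_,ls=meas("pics/top0.png");P=np.polyfit(ls[:,0],ls[:,1],1)
m=ray("top",np.polyval(P,235.5),235.5,10)
for r in(232,233,234,235,236,237,238):
    p=im[r,166:186]; hi,lo=np.median(p[:6]),np.median(p[-6:]);t=(hi+lo)/2;k=np.where(p<t)[0][0];e=166+k-1+(p[k-1]-t)/(p[k-1]-p[k])
    p=im[r,218:240]; hi,lo=p[-5:].mean(),p.min();t=(hi+lo)/2;k=np.where(p<t)[0][-1];f=218+k+(t-p[k])/(p[k+1]-p[k])
    print(r,round(e,2),round(f,2),"lead(z25)",round(u@(ray("top",e,r,25)-m),2),"tail(z25)",round(u@(ray("top",f,r,25)-m),2),"tail(z10)",round(u@(ray("top",f,r,10)-m),2))
# lateral
for c in(180,190,200,210,220):
    p=im[222:246,c];print(c,np.round(p[5:20]))
# predicted projections in both views for candidate centre
im=cv2.imread("pics/scene9.png")
m2=np.array([507.7,53.9,10]);
for lead in(-3,0,3):
    for dz in(0,15):
        for s in(-8,8):
            print(lead,dz,s,np.round(proj("scene",m2+u*lead+w*s+[0,0,dz])[0],2),end=' ')
    print()
E
```

```text
[188. 189. 189. 189. 183. 175. 181. 189. 191. 191. 192. 192. 192. 192.
 192. 193.]
edge 174.32894736842104
232 175.61 227.58 lead(z25) -3.92 tail(z25) -119.5 tail(z10) -118.25
233 175.18 227.68 lead(z25) -2.96 tail(z25) -119.65 tail(z10) -118.41
234 174.9 227.64 lead(z25) -2.31 tail(z25) -119.52 tail(z10) -118.27
235 174.85 227.6 lead(z25) -2.19 tail(z25) -119.38 tail(z10) -118.13
236 174.84 227.58 lead(z25) -2.14 tail(z25) -119.27 tail(z10) -118.02
237 174.86 227.47 lead(z25) -2.17 tail(z25) -118.99 tail(z10) -117.73
238 174.95 226.71 lead(z25) -2.35 tail(z25) -117.25 tail(z10) -115.97
180 [189. 190. 186. 168. 140. 109.  84.  73.  71.  71.  69.  78. 120. 173.
 197.]
190 [112. 117. 122. 114.  92.  72.  65.  65.  68.  68.  66.  62.  75.  97.
 110.]
200 [115. 115. 112.  98.  77.  66.  64.  67.  66.  67.  64.  76.  96. 106.
 110.]
210 [166. 157. 140. 125. 100.  73.  64.  64.  64.  65.  80. 133. 185. 198.
 181.]
220 [194. 172. 140. 109.  83.  68.  67.  67.  67.  71. 100. 151. 183. 186.
 180.]
-3 0 -8 [175.86 199.29] -3 0 8 [170.83 202.27] -3 15 -8 [175.14 193.18] -3 15 8 [170.06 196.09] 
0 0 -8 [174.82 198.96] 0 0 8 [169.77 201.93] 0 15 -8 [174.09 192.85] 0 15 8 [169.   195.76] 
3 0 -8 [173.77 198.63] 3 0 8 [168.72 201.6 ] 3 15 -8 [173.04 192.53] 3 15 8 [167.94 195.43]
```

Measurements put the lead end about 1–2 mm short of the line: top view lead -2.2, mean of both ends -1.2, finger geometry about -1.3, side view about -1. Already within tolerance, but a slow 1.3 mm nudge will centre it.

Request:
drive_tool:
  claw: [0, 0, 0, 0, 0, 0, 0, 0, 0, 0, 0, 0]
  xyz:
    - [-0.002, 0.03, -0.02]
    - [-0.005, 0.08, -0.04]
    - [-0.008, 0.12, -0.04]
    - [-0.011, 0.16, -0.04]
    - [-0.013, 0.19, -0.04]
    - [-0.0138, 0.202, -0.04]
    - [-0.0142, 0.208, -0.04]
    - [-0.0144, 0.211, -0.04]
    - [-0.0146, 0.214, -0.04]
    - [-0.0148, 0.216, -0.04]
    - [-0.0148, 0.217, -0.04]
    - [-0.0149, 0.218, -0.04]
  spin: [0, 0, 0, 0, 0, 0, 0, 0, 0, 0, 0, 0]

```text
t: 14.42
tcp_pos: [516.0, -78.2, 14.8]
eef_rot: [-180.0, 0.0, 93.7]
ft_force: [0.6, -0.2, -0.0]
opening: 0.3
```

Request:
drive_tool:
  claw: [0, 0, 0, 0, 0, 0, 0]
  xyz:
    - [0, 0.0008, 0]
    - [-0.0001, 0.0015, 0]
    - [-0.0001, 0.0022, 0]
    - [-0.0002, 0.0028, 0]
    - [-0.0002, 0.0033, 0]
    - [-0.0002, 0.0033, 0]
    - [-0.0002, 0.0033, 0]
  spin: [0, 0, 0, 0, 0, 0, 0]

```text
t: 15.3
tcp_pos: [515.8, -74.7, 14.8]
eef_rot: [-180.0, -0.0, 93.7]
ft_force: [-0.5, -1.0, 0.2]
opening: -0.1
```

Request:
drive_tool:
  claw: [0, 0, 0, 0, 0, 0, 0]
  xyz:
    - [0.0013, -0.02, 0]
    - [0.005, -0.08, 0]
    - [0.009, -0.14, 0.01]
    - [0.012, -0.18, 0.03]
    - [0.015, -0.22, 0.04]
    - [0.015, -0.22, 0.04]
    - [0.015, -0.22, 0.04]
  spin: [0, 0, 0, 0, 0, 0, 0]

```text
t: 16.18
tcp_pos: [530.6, -294.0, 54.5]
eef_rot: [-180.0, -0.1, 93.7]
ft_force: [-0.4, 0.4, -0.3]
opening: 0.2
```

```bash
python3 - <<'E'
from m import *
from rig import telemetry
s=vision.get_image("scene");im=vision.get_image("top");cv2.imwrite("pics/top10.png",im)
a=cv2.resize(im[205:265,150:255],None,fx=7,fy=5,interpolation=cv2.INTER_CUBIC);b=cv2.resize(s[60:280,100:345],(735,300),interpolation=cv2.INTER_CUBIC)
cv2.imwrite("pics/c10.png",np.vstack([a,b]))
im=im.astype(float).mean(2)
a=np.radians(93.7);u=np.array([np.cos(a),np.sin(a),0])
_,ls=meas("pics/top0.png");P=np.polyfit(ls[:,0],ls[:,1],1)
m=ray("top",np.polyval(P,235.5),235.5,10)
for r in(234,235,236):
    p=im[r,166:186]; hi,lo=np.median(p[:6]),np.median(p[-6:]);t=(hi+lo)/2;k=np.where(p<t)[0][0];e=166+k-1+(p[k-1]-t)/(p[k-1]-p[k])
    p=im[r,218:240]; hi,lo=p[-5:].mean(),p.min();t=(hi+lo)/2;k=np.where(p<t)[0][-1];f=218+k+(t-p[k])/(p[k+1]-p[k])
    print(r,round(e,2),round(f,2),u@(ray("top",e,r,25)-m),u@(ray("top",f,r,10)-m))
o=telemetry.get_obs();print({k:o[k] for k in("t","tcp_pos","ft_force")})
E
```

```text
[188. 189. 189. 189. 183. 175. 181. 189. 191. 191. 192. 192. 192. 192.
 192. 193.]
edge 174.32894736842104
234 174.4 227.28 -1.1980462947108652 -117.4547239116887
235 174.37 227.19 -1.1232596665167789 -117.19961950506273
236 174.37 227.14 -1.1063141633701705 -117.0317025973479
{'t': 16.275, 'tcp_pos': array([ 530.85404897, -293.08134751,   54.48022524]), 'ft_force': array([-1.79233737,  0.03513325, -0.0383552 ])}
```

View pics/c10.png

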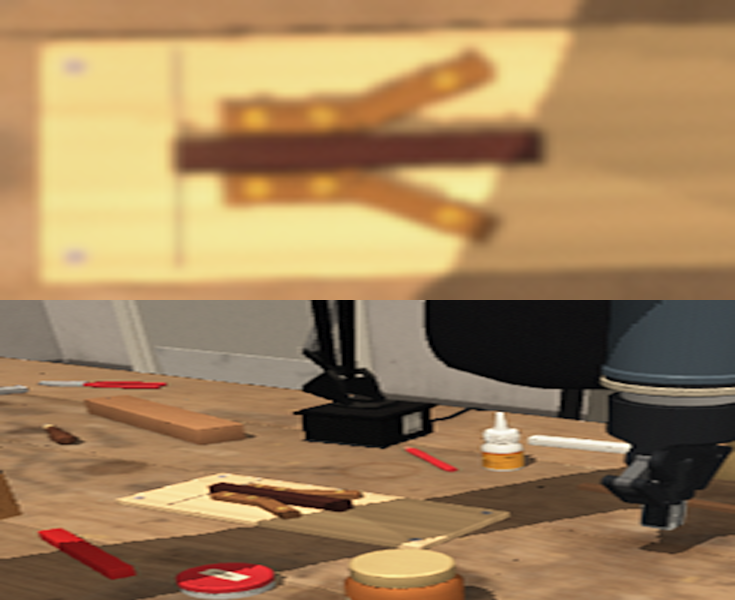

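The blank lies between the rails with its lead end on the line (mean of both ends gives centre -59.2 mm). Gripper is clear. Handing in.

```bash
python3 -c "
from rig import bot
print(bot.hand_in())"
```

```text
the job is handed in; nothing more can be done
None
```

I picked up the rosewood blank, laid it flat in the flared mouth and let go. I then pushed it from behind with closed fingers through the rails to the scribed line, and handed in at about 16 s.

- **In the mouth:** the last top view before pushing put the blank's centre at about x = -145.5 mm, about 1.5 mm off the channel's middle and parallel to it.
- **Final position:** the last check put the blank's centre at about x = -59.2 mm, against a target of -59 mm. It lay between the parallel rails with the gripper clear of it.
- **Disagreement:** read separately, the lead end came out 1.1 mm short of the line and the tail 0.8 mm past its mark. The apparent length was therefore about 116 mm instead of 118 mm, which I put down to edge blur. Both readings are within the 3 mm allowed.
- **Other things on the bench:** the glue bottle looked unmoved in the side view. I didn't measure the wood slip or thumb plane again, but the arm never went down near them.

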